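# Press a doweled batten home with a ratchet clamp

## Task

Close the dowel joint between the batten and the carved panel with the ratchet clamp on the board: pump its long trigger paddle, each time right down and right back up, until the joint is shut against the stop block and the trigger pushes back firmly (about 15 N under the finger), and hold that squeeze for half a second without forcing it further, which dents the soft wood. Then press the short release plate until the jaw has run all the way back, and take the hand away. Do not touch the work or the sliding bar and jaw by hand, and leave everything else where it is.

Things in the scene. Friction and masses are not known exactly. Their poses are not given: they have to be found in the camera images.
- clamp: plywood board 510 x 160 x 18 mm fixed on the bench, with the clamp: two dark steel cheek plates with a toothed steel bar between them. Origin on the bench top under the trigger pivot; x along the bar from trigger to jaw, work and stop; z up. Board: x -125 to +385 mm, y -80 to +80 mm. Steel posts (44 mm wide over both) rise to 108 mm at x -15 to +15 mm.
- trigger_press (a point): middle of the crowned top of the trigger paddle: black plate 50 mm (along the bar) x 34 mm with a rounded ridge across it, on the side of the posts away from the jaw, about 125 mm above the bench at rest. Pressed straight down it goes 26 mm to a hard end stop, shifting under 5 mm; it springs back. It takes 2 to 4 N for its spring, up to 11 N while pushing the work; it also goes stiff at the end stop.
- trigger (a joint): trigger angle, rad: 0 up, 0.34 at the end stop; pivot 78 mm from the pressing point. Only a stroke past 0.30 gains a tooth (6 mm of jaw travel); a shorter one is lost on the way back. Let it come below 0.02 before the next stroke. With the joint shut the paddle stiffens by about 1.7 N per mm, before its end stop: at 15 N the squeeze is firm (about 17 N at the jaw), above 21 N the wood dents.
- release_press (a point): middle of the top of the release plate: short black crowned thumb plate 24 mm (along the bar) x 30 mm between posts and jaw, 52 mm from the middle of the posts, 90 mm above the bench, on a rocker. Pressed straight down 8 mm (3 to 16 N; end stop at 10 mm) it lifts the holding pawl; the bar then springs back in 0.5 s, if the trigger is up.
- release (a joint): angle of the release rocker, rad: 0 at rest, 0.26 fully pressed; the pawl is clear of the teeth above 0.18. It flicks up to 0.15 by itself as teeth pass.
- ratchet_bar (a joint): travel of the toothed bar with the jaw, m: 0 fully back, grows towards the work, at most 0.068; the ratchet holds it every 6 mm.
- jaw_pad: black rubber-faced pad 12 x 50 x 24 mm on the jaw at the end of the bar, sprung (8 N per mm, up to 9 mm); origin at the centre of its back, its pressing face 12 mm further along the clamp's x.
- panel: loose light-wood panel with a carved rosette, 100 (along the bar) x 110 x 24 mm, about 0.25 kg, lying on the board between batten and stop; origin under its centre, x axis towards the stop. At the start it lies 2 to 8 mm short of the stop. The batten is carried by it.
- batten (a joint): open gap of the joint, m, between the panel and the batten (a wooden strip 26 x 110 x 22 mm on the jaw's side, held by two dowels seen in the gap): 0 shut, 0.008 to 0.014 at the start. It slides stiffly (4 N) and stays where it is pushed.
- stop: dark wooden stop block 30 x 120 x 45 mm screwed to the board beyond the panel; origin under its centre, x axis as the clamp's; its face towards the panel is 15 mm before the origin. Where it stands varies by 18 mm.
- gouge_a: a carver's gouge, 200 mm long, lying beside the board; origin under the ferrule; a bystander
- gouge_b: the other gouge, 220 mm long, lying on the other side of the board; origin under the ferrule; a bystander
- mallet: the round mallet standing on its head, 80 mm across, 230 mm tall; origin under its centre; a bystander
- offcut: the small offcut on the board, 45 x 28 x 20 mm, lying on the board beside the paddle; origin under its centre; a bystander
- stone: the sharpening stone, 150 x 50 x 22 mm; origin under its centre; a bystander
- glue: the glue bottle, 56 mm across, 150 mm tall; origin under its centre; a bystander
- dowel_cup: the cup, 70 mm across, 80 mm tall; origin under its centre; a bystander
- dust_brush: the dust brush, wooden hand brush lying beside the board; origin under its centre; a bystander
Things that resemble listed ones, but are neither listed nor needed, are in the scene too. What is meant by the panel is not orange, and is the larger of those in its own colour.

How it is judged:
By the outcome, as a careful person would: the job done as asked, in the order asked, and still so for the second after the job is handed in, with the robot touching nothing.
It also fails if it takes over 64 s, if anything falls off the work surface, if the arm or the gripper's body presses on something with over 40 N, if the wrist force passes 120 N, or if a joint passes its speed limit or range.

## Robot

A 6-joint arm with a two-finger parallel gripper is mounted at the origin on the work surface. World frame = base frame: x ahead of the robot, y to its left, z up, the work surface at z = 0. Lengths are in m, angles in rad, forces in N, time in s.
With the tool pointing down it reaches from about 0.35 to 0.775 m from the base axis. Payload 7.3 kg.
Tool frame: the origin (TCP) lies between the finger pads; the fingertips stand 17 mm ahead of it and the grasp point (between the pads) lies 2 mm behind it; z points along the fingers, y is the line along which they close (so a half turn about z gives the same grasp; the last joint's range is limited). The gripper opens to 92 mm and grips with 3 to 60 N. Pads are 19 mm wide; open, the fingers measure 130 mm over their backs; the gripper's body (75 mm by 190 mm) begins 47 mm behind the grasp point.
Start: joints at [1.077, 0.342, 1.524, -0, 1.275, -0.146], TCP at [0.179, 0.494, 0.244] pointing down, gripper open.
Joint ranges: [-2.53, 2.53], [-0.77, 2.02], [0.04, 2.7], [-1, 4.14], [0.28, 2.66], [-3.11, 3.11]. Speed limits (rad/s): [2.57, 2.57, 3.14, 3.14, 3.14, 3.14].

## Interface

Orientations are given as [roll, pitch, yaw] about the fixed x, y, z axes, in that order (R = Rz(yaw) Ry(pitch) Rx(roll)).
In Python, from cell import robot, optics gives the robot as it stands.
- The arm moves only by the tool play_rows, never from a script. Its argument "rows" is a list of rows, each a list of 7 numbers: the shift along the tool's x, y, z in cm, then the turn, a rotation vector about the tool's x, y, z in rad, then the opening, from 0 (shut) to 1 (fully open). In form: [[tx, ty, tz, wx, wy, wz, grip], ...]. A call has 1 to 20 rows; each row is the pose to reach, as a shift and turn from the pose commanded when the call began, along the tool's axes at that moment; what a row does not reach only later rows make up. A row lasts 1/10 s, in which the tool goes at most 50 mm and 8.59 degrees, less where a joint would pass 70% of its speed; a pose out of reach is approached as far as the arm can. A call with a gripper value outside its range is refused whole. The fingers move at their own pace and stop on an object; "squeeze" is the grip in N (left out, the last holds). Time passes only in rows, so rows that repeat a pose let the fingers close. It gives the time, the measured TCP pose, the force, the opening and the grip force at its end, in the units of the state.
- robot.observe(): the state, without advancing time (a new reading comes with each control period).
- optics.read_camera(name): name is "scene" or "top"; returns (picture, depth): 384x512x3 uint8, red, green, blue; 384x512 float32, m along the optical axis (not along the pixel's ray), 0 where there is no reading.
- optics.camera_model(name): a dict with "fx", "fy", "cx", "cy" (pixels), "origin" and "rotation" of the camera in the world. Camera axes: x right, y up, looking along -z (the intrinsics and any distortion apply to the point x, -y, -z); pixel columns grow to the right and rows downward; lengths in m; the calibration is good to about 2 mm. A picture is of the moment at which its call begins. camera_model takes no time and is no camera call.
- robot.hand_in(): hands the job in; it is judged then, once.
The state is a dict: "time": time; "qpos": joint angles; "qvel": joint speeds; "joint_efforts": joint torques, N m; "tool_pos": TCP position; "tool_rot": TCP orientation; "contact_force": force on the tool from outside, world axes, zero at the start; "torque": the same for the moment, N m; "opening": finger opening in m; "grip_force": force on a finger pad.
Only numpy, scipy, OpenCV 4.12 (cv2) and the standard library are available. Lean on these libraries where they do the work, as an engineer would, in place of code of your own. Each camera call takes 0.05 s, during which the arm holds its last target. There are 200 camera calls.

## Working session

There is one attempt and no reset: what is moved stays moved. The work goes in short steps, Python scripts to look and compute and a tool call to move; the robot and the scene stay as the last step left them, time stands still between calls to the robot, and variables do not carry over. Pictures are saved under pics/ and viewed, at most 10 in all, crops included, and the job is handed in when it is done.

Besides the shell and the picture viewer there is one more tool, called after ">>>" as a command line: name --pt "numbers of a row" for each row, then --argument value for the rest. play_rows: Moves the arm, as the interface text tells. Its arguments: {"type":"object","properties":{"rows":{"type":"array"},"squeeze":{"type":"number"}},"required":["rows"]}

```bash
mkdir -p pics; ls
cat > h.py <<'E'
import numpy as np,cv2
from cell import robot,optics
def cam(n):
    p,d=optics.read_camera(n); return p,d,optics.camera_model(n)
def pts(d,m):
    v,u=np.mgrid[:d.shape[0],:d.shape[1]]
    c=np.stack([(u-m['cx'])/m['fx']*d,-(v-m['cy'])/m['fy']*d,-d],-1)
    P=c@np.array(m['rotation']).T+np.array(m['origin']); P[d==0]=np.nan; return P
E
python3 - <<'E'
from h import *
for n in('scene','top'):
    p,d,m=cam(n);np.savez(n+'.npz',p=p,d=d,P=pts(d,m));print(m)
    cv2.imwrite(f'pics/{n}0.png',cv2.resize(p[...,::-1],(800,600),interpolation=cv2.INTER_CUBIC))
print(robot.observe())
E
```

```text
picsTraceback (most recent call last):
  File "<stdin>", line 3, in <module>
  File "h.py", line 8, in pts
    P=c@np.array(m['rotation']).T+np.array(m['origin']); P[d==0]=np.nan; return P
      ~~~~~~~~~~~~~~~~~~~~~~~~~~~^~~~~~~~~~~~~~~~~~~~~~
ValueError: operands could not be broadcast together with shapes (384,512) (3,)
```

```bash
python3 - <<'E'
import re
s=open('h.py').read()
s=s.replace("np.array(m['rotation']).T","R(m).T").replace("def cam","from scipy.spatial.transform import Rotation\ndef R(m):\n    r=np.array(m['rotation']); return Rotation.from_euler('xyz',r).as_matrix() if r.size==3 else r.reshape(3,3)\ndef cam")
open('h.py','w').write(s)
E
python3 - <<'E'
from h import *
for n in('scene','top'):
    p,d,m=cam(n);np.savez(n+'.npz',p=p,d=d,P=pts(d,m));print(m)
    cv2.imwrite(f'pics/{n}0.png',cv2.resize(p[...,::-1],(800,600),interpolation=cv2.INTER_CUBIC))
    P=pts(d,m);print([np.round(P[v,u],3) for v,u in((192,256),(300,100),(300,400),(100,256))])
print(robot.observe())
E
```

```text
{'fx': 438.1833093464666, 'fy': 438.1833093464666, 'cx': 256.53507708215074, 'cy': 189.69218996085047, 'origin': array([1.22470638, 0.96692436, 0.90744063]), 'rotation': array([ 0.95247345, -0.00439438,  2.51319801])}
[array([0.536, 0.023, 0.067]), array([ 0.997, -0.629, -0.768]), array([0.564, 0.62 , 0.124]), array([ 0.015, -0.696, -0.002])]
{'fx': 460.7519537625012, 'fy': 460.7519537625012, 'cx': 259.3624989502608, 'cy': 186.90010625424983, 'origin': array([0.39959433, 0.01271282, 1.32591375]), 'rotation': array([ 0.11251347, -0.00220249, -1.56690263])}
[array([0.532, 0.02 , 0.023]), array([0.227, 0.457, 0.001]), array([ 0.23 , -0.387,  0.003]), array([ 0.809,  0.021, -0.003])]
{'time': 0.15, 'qpos': array([ 1.07702010e+00,  3.42619868e-01,  1.52474244e+00, -2.32255717e-05,
        1.27541181e+00, -1.45996197e-01]), 'qvel': array([-0.00070541, -0.00243691, -0.00276965, -0.00065414,  0.00045083,
       -0.00156273]), 'joint_efforts': array([ 1.09065630e-03, -4.31469119e+01, -2.44355035e+01,  7.16107129e-02,
        5.37945027e-02, -9.40932273e-05]), 'tool_pos': array([0.17878293, 0.49333965, 0.24319417]), 'tool_rot': array([-3.14042052e+00, -1.49902730e-04,  2.79381931e+00]), 'contact_force': array([-0.42713845,  0.32795278, -0.34311212]), 'torque': array([-0.04599654,  0.02840613, -0.01810037]), 'grip_force': 0.0, 'opening': 0.09172931695104723}
```

View pics/scene0.png

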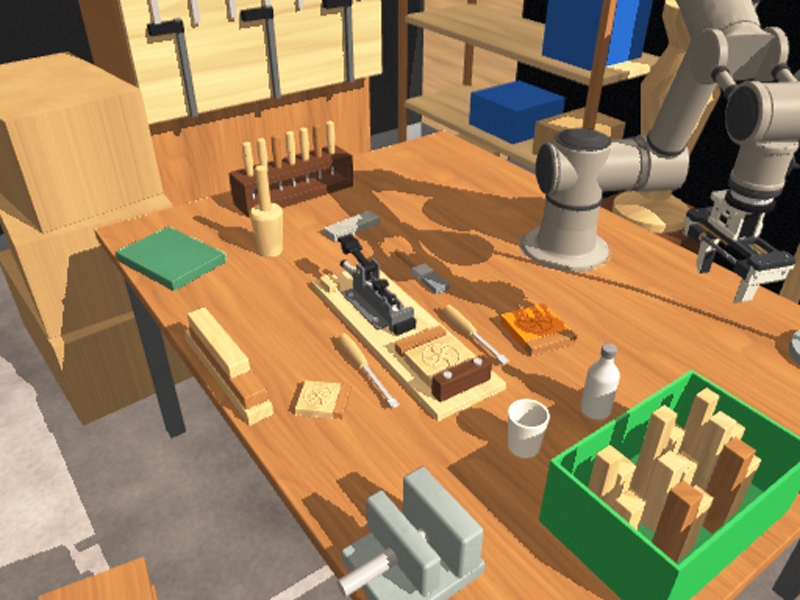

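View pics/top0.png

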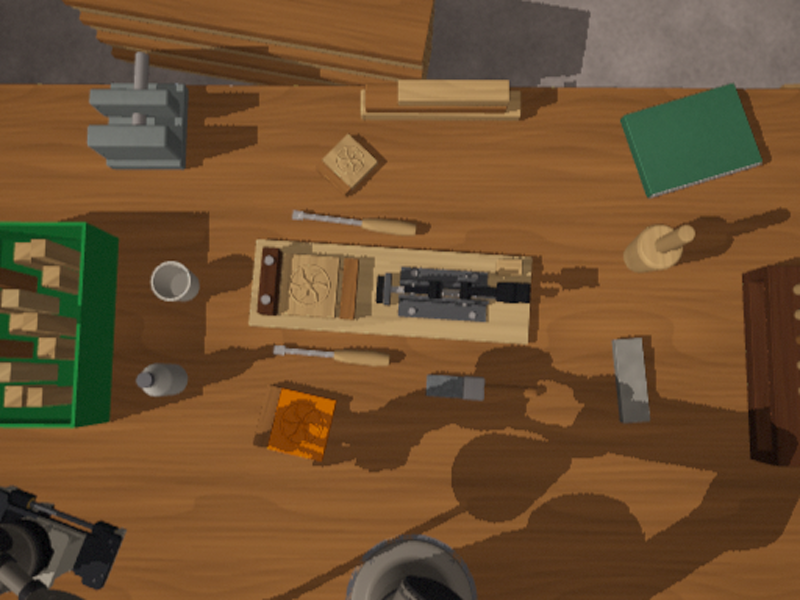

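The top view shows the clamp board at (250-533, 240-343), with the paddle at (513,291) and the jaw at (385,290). There are three candidate panels: (315,285) on the board, light wood and larger; (350,163), light and small; and (303,425), orange. The one on the board fits. I'll confirm it in a crop and measure.

Run:
```python
from h import *
a=np.load('top.npz');b=np.load('scene.npz')
A=cv2.resize(a['p'][148:224,155:346,::-1],(800,318),interpolation=cv2.INTER_CUBIC)
B=cv2.resize(b['p'][145:270,190:330,::-1],(310,277),interpolation=cv2.INTER_CUBIC)
C=np.zeros((600,800,3),np.uint8);C[:318]=A;C[320:597,:310]=B
B=cv2.resize(b['p'][145:215,205:270,::-1],(257,277),interpolation=cv2.INTER_CUBIC);C[320:597,320:577]=B
cv2.imwrite('pics/crop1.png',C)
# board plane: points z~0.018, light wood
for s in(a,b):
    P=s['P'];hsv=cv2.cvtColor(s['p'],cv2.COLOR_RGB2HSV)
    m=(abs(P[...,2]-.018)<.006)&(hsv[...,2]>90)&(hsv[...,1]<150)&(abs(P[...,0]-.53)<.15)&(abs(P[...,1])<.4)
    k=cv2.morphologyEx(m.astype(np.uint8),cv2.MORPH_CLOSE,np.ones((5,5)))
    n,l,st,_=cv2.connectedComponentsWithStats(k);i=1+st[1:,4].argmax()
    Q=P[(l==i)&m];r=cv2.minAreaRect((Q[:,:2]*1000).astype(np.float32));print(r,cv2.boxPoints(r),np.median(Q[:,2]))
P=a['P']
# height profile along bar rows: print x,y,z along the clamp axis
for v in (182,184,186,188,190):
    print(v,[(u,*np.round(P[v,u]*1000).astype(int)) for u in range(240,344,4)])
```

```text
((551.3460083007812, 37.51007080078125), (510.29718017578125, 160.16815185546875), 86.44001007080078) [[ 455.5734  -212.17348]
 [ 615.4325  -222.11888]
 [ 647.11865  287.1936 ]
 [ 487.25952  297.13904]] 0.017750623334152005
((553.0078125, 42.233184814453125), (513.5245361328125, 163.1784210205078), 86.60731506347656) [[ 456.36667 -209.2507 ]
 [ 619.25916 -218.90744]
 [ 649.6489   293.71707]
 [ 486.75647  303.3738 ]] 0.01576701211723519
182 [(240, np.int64(561), np.int64(66), np.int64(21)), (244, np.int64(558), np.int64(53), np.int64(47)), (248, np.int64(555), np.int64(42), np.int64(68)), (252, np.int64(561), np.int64(31), np.int64(20)), (256, np.int64(561), np.int64(20), np.int64(25)), (260, np.int64(556), np.int64(9), np.int64(65)), (264, np.int64(556), np.int64(-2), np.int64(64)), (268, np.int64(558), np.int64(-14), np.int64(50)), (272, np.int64(558), np.int64(-25), np.int64(49)), (276, np.int64(553), np.int64(-34), np.int64(89)), (280, np.int64(553), np.int64(-45), np.int64(89)), (284, np.int64(555), np.int64(-57), np.int64(69)), (288, np.int64(555), np.int64(-68), np.int64(70)), 
[... 5350 characters left out ...]
-68), np.int64(68)), (292, np.int64(534), np.int64(-79), np.int64(68)), (296, np.int64(529), np.int64(-87), np.int64(110)), (300, np.int64(530), np.int64(-98), np.int64(104)), (304, np.int64(537), np.int64(-115), np.int64(41)), (308, np.int64(537), np.int64(-126), np.int64(39)), (312, np.int64(535), np.int64(-136), np.int64(54)), (316, np.int64(535), np.int64(-147), np.int64(54)), (320, np.int64(529), np.int64(-149), np.int64(118)), (324, np.int64(528), np.int64(-159), np.int64(124)), (328, np.int64(528), np.int64(-169), np.int64(125)), (332, np.int64(528), np.int64(-180), np.int64(125)), (336, np.int64(528), np.int64(-190), np.int64(129)), (340, np.int64(542), np.int64(-224), np.int64(-4))]
```

View pics/crop1.png

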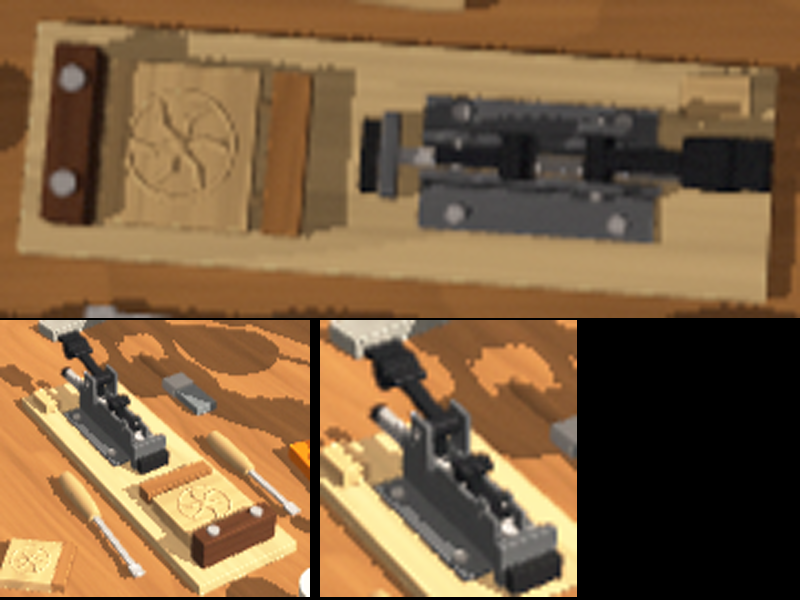

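The crop confirms it: the larger light panel with the rosette is on the board at (195,145) in the crop, between the stop at (72,135) and the batten at (287,155). The paddle is at (728,163) and the release plate at (515,157). In world coordinates the paddle press point is about (0.538, -0.170, 0.126) and the release about (0.545, -0.040, 0.090). I'm moving above the paddle with the fingers shut.

>>> play_rows --pt "-56.4 -50.1 4.3 0 0 1.285 0" --pt "-56.4 -50.1 4.3 0 0 1.285 0" --pt "-56.4 -50.1 4.3 0 0 1.285 0" --pt "-56.4 -50.1 4.3 0 0 1.285 0" --pt "-56.4 -50.1 4.3 0 0 1.285 0" --pt "-56.4 -50.1 4.3 0 0 1.285 0" --pt "-56.4 -50.1 4.3 0 0 1.285 0" --pt "-56.4 -50.1 4.3 0 0 1.285 0" --pt "-56.4 -50.1 4.3 0 0 1.285 0" --pt "-56.4 -50.1 4.3 0 0 1.285 0" --pt "-56.4 -50.1 4.3 0 0 1.285 0" --pt "-56.4 -50.1 4.3 0 0 1.285 0" --pt "-56.4 -50.1 4.3 0 0 1.285 0" --pt "-56.4 -50.1 4.3 0 0 1.285 0" --pt "-56.4 -50.1 4.3 0 0 1.285 0" --pt "-56.4 -50.1 4.3 0 0 1.285 0" --pt "-56.4 -50.1 4.3 0 0 1.285 0" --pt "-56.4 -50.1 4.3 0 0 1.285 0" --pt "-56.4 -50.1 4.3 0 0 1.285 0" --pt "-56.4 -50.1 4.3 0 0 1.285 0" --squeeze 10

```text
time: 2.15
tool_pos: [0.5382, -0.1683, 0.2012]
tool_rot: [3.141, -0.0, 1.51]
contact_force: [0.3, 0.0, -0.1]
opening: 0.0004
grip_force: 0.0
```

>>> play_rows --pt "0 0 2 0 0 0 0" --pt "0 0 4 0 0 0 0" --pt "0 0 4.8 0 0 0 0" --pt "0 0 4.8 0 0 0 0"

```text
time: 2.55
tool_pos: [0.5378, -0.1688, 0.152]
tool_rot: [-3.14, -0.001, 1.51]
contact_force: [-0.1, 0.0, 1.5]
opening: 0.0004
grip_force: 0.0
```

Run:
```python
from h import *
o=robot.observe();print(o['tool_pos'],o['contact_force'])
p,d,m=cam('scene');q,_,_=cam('top')
C=np.hstack([cv2.resize(p[120:220,190:290,::-1],(400,400),interpolation=cv2.INTER_CUBIC),cv2.resize(q[140:240,270:370,::-1],(400,400),interpolation=cv2.INTER_CUBIC)])
cv2.imwrite('pics/near.png',C)
```

```text
[ 0.53779577 -0.16884754  0.15197584] [-0.14140298  0.04798902  1.50620173]
```

View pics/near.png

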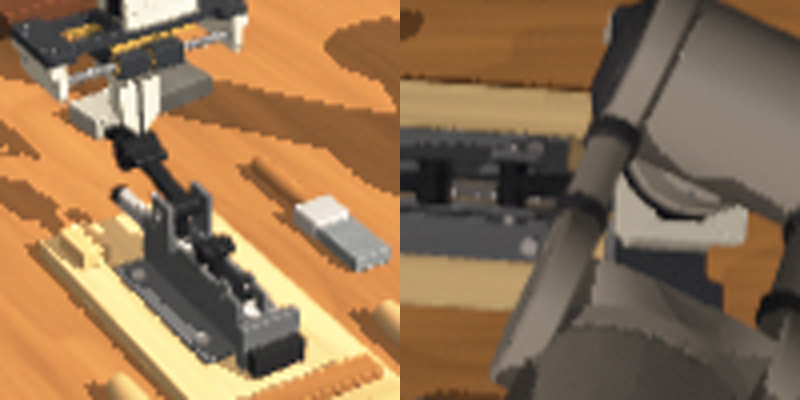

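The left crop shows the shut fingertips at (137,128), right above the paddle. Next is the first stroke, in stages to calibrate depth.

>>> play_rows --pt "0 0 0.5 0 0 0 0" --pt "0 0 1.0 0 0 0 0" --pt "0 0 1.0 0 0 0 0"

```text
time: 2.95
tool_pos: [0.5384, -0.1696, 0.1424]
tool_rot: [3.142, -0.0, 1.509]
contact_force: [1.0, 1.0, 1.2]
opening: 0.0003
grip_force: 0.4
```

>>> play_rows --pt "0 0 0.5 0 0 0 0" --pt "0 0 1.0 0 0 0 0" --pt "0 0 1.5 0 0 0 0" --pt "0 0 1.5 0 0 0 0"

```text
time: 3.35
tool_pos: [0.5388, -0.1703, 0.1276]
tool_rot: [3.14, 0.001, 1.509]
contact_force: [-0.2, -3.5, 3.9]
opening: 0.0003
grip_force: 2.3
```

>>> play_rows --pt "0 0 0.3 0 0 0 0" --pt "0 0 0.6 0 0 0 0" --pt "0 0 0.6 0 0 0 0"

```text
time: 3.65
tool_pos: [0.5389, -0.1705, 0.1221]
tool_rot: [3.14, 0.001, 1.509]
contact_force: [0.0, -5.1, 5.3]
opening: 0.0004
grip_force: 2.9
```

>>> play_rows --pt "0 0 0.2 0 0 0 0" --pt "0 0 0.2 0 0 0 0"

```text
time: 3.85
tool_pos: [0.5389, -0.1703, 0.1201]
tool_rot: [3.14, 0.001, 1.509]
contact_force: [-0.7, -2.7, 6.0]
opening: 0.0006
grip_force: 2.6
```

>>> play_rows --pt "0 0 0.15 0 0 0 0" --pt "0 0 0.15 0 0 0 0"

```text
time: 4.05
tool_pos: [0.5389, -0.1703, 0.1187]
tool_rot: [3.14, 0.001, 1.509]
contact_force: [0.0, -4.2, 6.3]
opening: 0.0003
grip_force: 2.7
```

>>> play_rows --pt "0 0 0.1 0 0 0 0" --pt "0 0 0.1 0 0 0 0"

```text
time: 4.25
tool_pos: [0.5389, -0.1704, 0.1178]
tool_rot: [3.14, 0.001, 1.509]
contact_force: [-0.6, -4.4, 5.4]
opening: 0.0002
grip_force: 3.1
```

>>> play_rows --pt "0 0 0.1 0 0 0 0" --pt "0 0 0.1 0 0 0 0"

```text
time: 4.45
tool_pos: [0.5389, -0.1705, 0.1168]
tool_rot: [3.14, 0.001, 1.509]
contact_force: [0.1, -5.4, 6.4]
opening: 0.0008
grip_force: 3.2
```

>>> play_rows --pt "0 0 0.1 0 0 0 0" --pt "0 0 0.1 0 0 0 0"

```text
time: 4.65
tool_pos: [0.5389, -0.1705, 0.1162]
tool_rot: [3.14, 0.002, 1.509]
contact_force: [-2.1, -4.6, 8.1]
opening: 0.0005
grip_force: 4.2
```

The end stop is at TCP z of about 0.1163 and rest is about 0.1425. Next come two full strokes, ending down.

>>> play_rows --pt "0 0 -1.5 0 0 0 0" --pt "0 0 -3.0 0 0 0 0" --pt "0 0 -3.3 0 0 0 0" --pt "0 0 -3.3 0 0 0 0" --pt "0 0 -2.6 0 0 0 0" --pt "0 0 -1.8 0 0 0 0" --pt "0 0 -0.9 0 0 0 0" --pt "0 0 -0.05 0 0 0 0" --pt "0 0 -0.05 0 0 0 0" --pt "0 0 -1.5 0 0 0 0" --pt "0 0 -3.0 0 0 0 0" --pt "0 0 -3.3 0 0 0 0" --pt "0 0 -3.3 0 0 0 0" --pt "0 0 -2.6 0 0 0 0" --pt "0 0 -1.8 0 0 0 0" --pt "0 0 -0.9 0 0 0 0" --pt "0 0 -0.05 0 0 0 0" --pt "0 0 -0.05 0 0 0 0"

```text
time: 6.45
tool_pos: [0.5388, -0.1711, 0.1161]
tool_rot: [3.14, 0.002, 1.509]
contact_force: [-1.8, -4.2, 10.2]
opening: 0.0005
grip_force: 4.8
```

Run:
```python
from h import *
p,d,m=cam('scene')
C=cv2.resize(p[130:260,190:330,::-1],(646,600),interpolation=cv2.INTER_CUBIC)
cv2.imwrite('pics/s3.png',C)
```

```text
(no output)
```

View pics/s3.png

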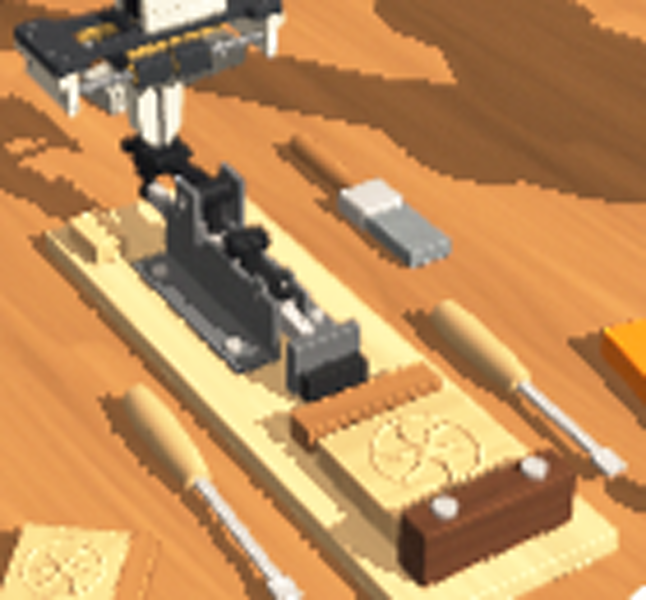

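The jaw at (335,370) has advanced about 18 mm, and the gap to the batten at (365,405) is still open. Two more strokes.

>>> play_rows --pt "0 0 -1.5 0 0 0 0" --pt "0 0 -3.0 0 0 0 0" --pt "0 0 -3.25 0 0 0 0" --pt "0 0 -3.25 0 0 0 0" --pt "0 0 -2.6 0 0 0 0" --pt "0 0 -1.8 0 0 0 0" --pt "0 0 -0.9 0 0 0 0" --pt "0 0 0 0 0 0 0" --pt "0 0 0 0 0 0 0" --pt "0 0 -1.5 0 0 0 0" --pt "0 0 -3.0 0 0 0 0" --pt "0 0 -3.25 0 0 0 0" --pt "0 0 -3.25 0 0 0 0" --pt "0 0 -2.6 0 0 0 0" --pt "0 0 -1.8 0 0 0 0" --pt "0 0 -0.9 0 0 0 0" --pt "0 0 0 0 0 0 0" --pt "0 0 0 0 0 0 0"

```text
time: 8.3
tool_pos: [0.5388, -0.1711, 0.1162]
tool_rot: [3.14, 0.003, 1.509]
contact_force: [-1.1, -5.0, 10.0]
opening: 0.0004
grip_force: 4.7
```

```bash
cat > g.py <<'E'
from h import *
# profile of top-view heights/colours along the bar line, work side
p,d,m=cam('top');P=pts(d,m)
x=np.array([.0621,.9981]);y=np.array([-.9981,.0621]);O=np.array([.543,-.092])
Q=(P[...,:2]-O);X=Q@x*1000;Y=Q@y*1000;Z=P[...,2]*1000
import sys
s=(abs(Y)<40)&(abs(Y)>28) # work, beside the jaw
h=cv2.cvtColor(p,cv2.COLOR_RGB2HSV)
for a in range(150,380,4):
    k=s&(abs(X-a)<2); 
    if k.sum()>3: print(a,round(np.median(Z[k])),np.median(p[k],axis=0).astype(int),end=' | ')
s=(abs(Y)<12);print()
for a in range(80,220,4):
    k=s&(abs(X-a)<2)
    if k.sum()>3: print(a,round(np.median(Z[k])),np.median(p[k],axis=0).astype(int),end=' | ')
C=cv2.resize(p[148:224,150:280,::-1],(800,468),interpolation=cv2.INTER_CUBIC);cv2.imwrite(sys.argv[1],C)
E
python3 g.py pics/t5.png
```

```text
150 19 [174 143  96] | 154 17 [173 142  96] | 158 18 [171 141  96] | 162 18 [170 140  96] | 166 19 [115  92  63] | 170 18 [113  90  60] | 174 17 [114  91  61] | 178 18 [115  93  62] | 182 18 [119  96  64] | 186 18 [112  90  59] | 190 20 [111  89  58] | 194 40 [142  93  49] | 198 42 [142  94  49] | 202 39 [137  90  47] | 206 43 [134  88  46] | 210 41 [138  90  46] | 214 44 [135  89  47] | 218 37 [125  88  50] | 222 32 [114  87  56] | 226 34 [123  95  61] | 230 40 [170 135  88] | 234 43 [165 130  85] | 238 42 [165 130  85] | 242 43 [164 130  84] | 246 42 [166 131  85] | 250 42 [170 135  88] | 254 41 [174 139  91] | 258 42 [173 137  89] | 262 42 [175 140  90] | 266 42 [173 137  88] | 270 44 [170 134  87] | 274 42 [172 137  89] | 278 43 [172 136  89] | 282 43 [175 142  92] | 286 42 [175 140  90] | 290 43 [178 143  92] | 294 41 [180 144  94] | 298 42 [173 137  89] | 302 43 [178 143  93] | 306 40 [178 143  94] | 310 44 [180 144  94] | 314 41 [119  92  59] | 318 41 [123  95  61] | 322 42 [125  96  61] | 326 39 [116  90  59] | 330 30 [71 53 35] | 334 53 [50 29 19] | 338 64 [53 31 19] | 342 6
[... 228 characters left out ...]
54] | 92 67 [77 75 76] | 96 67 [43 42 41] | 100 65 [38 38 39] | 104 66 [60 59 56] | 108 54 [106  98  91] | 112 52 [95 89 81] | 116 53 [134 124 107] | 120 22 [127 107  89] | 124 44 [128 111 104] | 128 33 [125 106  89] | 132 19 [118 104  89] | 136 40 [125 101  91] | 140 40 [134 115  94] | 144 50 [134 120 110] | 148 31 [125 106  86] | 152 37 [112  98  81] | 156 21 [112  96  77] | 160 54 [90 83 58] | 164 63 [76 73 73] | 168 64 [80 79 78] | 172 62 [76 75 73] | 176 44 [34 33 32] | 180 44 [29 28 27] | 184 45 [31 29 28] | 188 19 [97 77 54] | 192 36 [107  81  47] | 196 43 [141  93  49] | 200 41 [136  90  47] | 204 42 [140  92  49] | 208 41 [137  89  46] | 212 42 [132  86  44] | 216 42 [128  84  46] |
```

View pics/t5.png

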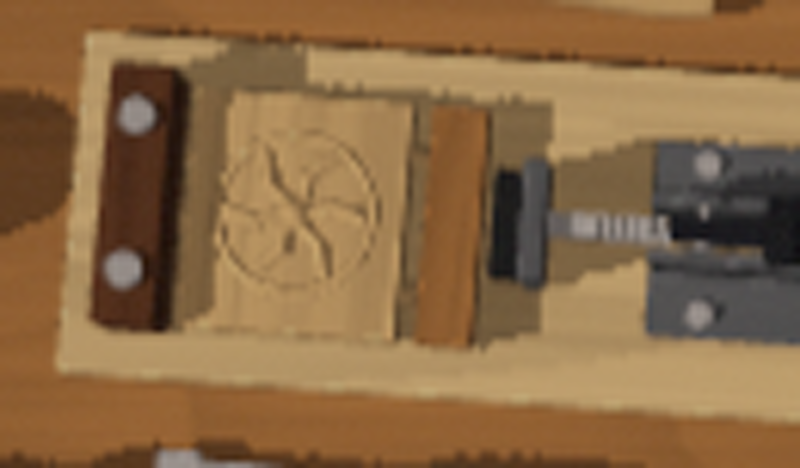

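The pad face is at x≈187, the batten at 193-219, the panel at 228-328 and the stop face at about 334. So about 21 mm remain. Two more full strokes are safe.

>>> play_rows --pt "0 0 -1.5 0 0 0 0" --pt "0 0 -3.0 0 0 0 0" --pt "0 0 -3.25 0 0 0 0" --pt "0 0 -3.25 0 0 0 0" --pt "0 0 -2.6 0 0 0 0" --pt "0 0 -1.8 0 0 0 0" --pt "0 0 -0.9 0 0 0 0" --pt "0 0 0 0 0 0 0" --pt "0 0 0 0 0 0 0" --pt "0 0 0 0 0 0 0"

```text
time: 9.35
tool_pos: [0.5388, -0.1712, 0.1162]
tool_rot: [3.14, 0.003, 1.509]
contact_force: [-1.6, -5.5, 11.4]
opening: 0.0004
grip_force: 5.3
```

>>> play_rows --pt "0 0 -1.5 0 0 0 0" --pt "0 0 -3.0 0 0 0 0" --pt "0 0 -3.25 0 0 0 0" --pt "0 0 -3.25 0 0 0 0" --pt "0 0 -2.6 0 0 0 0" --pt "0 0 -2.0 0 0 0 0" --pt "0 0 -1.3 0 0 0 0" --pt "0 0 -0.6 0 0 0 0" --pt "0 0 -0.6 0 0 0 0"

```text
time: 10.25
tool_pos: [0.5385, -0.1708, 0.121]
tool_rot: [3.141, 0.002, 1.509]
contact_force: [-1.2, -5.0, 5.2]
opening: 0.0004
grip_force: 2.9
```

>>> play_rows --pt "0 0 0.3 0 0 0 0" --pt "0 0 0.55 0 0 0 0" --pt "0 0 0.55 0 0 0 0"

```text
time: 10.55
tool_pos: [0.5386, -0.1711, 0.1163]
tool_rot: [3.141, 0.002, 1.509]
contact_force: [-1.8, -5.6, 9.1]
opening: 0.0001
grip_force: 4.3
```

```bash
python3 g.py pics/t7.png
```

```text
150 17 [138 112  74] | 154 17 [172 142  96] | 158 18 [171 141  97] | 162 18 [163 133  90] | 166 18 [173 143  97] | 170 17 [171 141  95] | 174 18 [124  99  66] | 178 17 [114  91  60] | 182 16 [115  92  62] | 186 18 [114  91  61] | 190 19 [114  91  63] | 194 17 [114  91  62] | 198 35 [109  78  46] | 202 41 [145  95  50] | 206 42 [138  91  48] | 210 43 [138  91  48] | 214 42 [130  85  45] | 218 43 [134  87  46] | 222 40 [132  86  47] | 226 33 [120  88  54] | 230 31 [114  87  57] | 234 43 [135 104  68] | 238 42 [165 131  85] | 242 42 [165 130  85] | 246 41 [164 129  84] | 250 42 [165 130  85] | 254 43 [167 132  86] | 258 40 [172 137  89] | 262 41 [176 140  90] | 266 41 [175 139  90] | 270 43 [172 137  89] | 274 43 [172 136  88] | 278 42 [172 136  89] | 282 42 [173 138  90] | 286 40 [173 138  90] | 290 41 [175 140  91] | 294 42 [174 138  90] | 298 43 [179 142  93] | 302 43 [176 141  92] | 306 39 [171 136  88] | 310 42 [179 142  93] | 314 40 [122  94  60] | 318 40 [121  93  60] | 322 41 [120  93  59] | 326 40 [124  96  61] | 330 42 [114  87  56] | 334 58 [51 30 19] | 338 63 [52 32 21] | 34
[... 231 characters left out ...]
53] | 92 65 [78 75 76] | 96 65 [57 55 51] | 100 65 [33 30 34] | 104 64 [60 59 54] | 108 55 [89 85 84] | 112 51 [98 90 83] | 116 51 [142 134 112] | 120 21 [135 119  95] | 124 51 [144 135  97] | 128 36 [132 113  97] | 132 18 [124 107  87] | 136 42 [124 106  92] | 140 41 [133 115  93] | 144 52 [125 101  90] | 148 36 [118  98  77] | 152 49 [138 122 105] | 156 17 [125 100  69] | 160 19 [124 100  88] | 164 50 [120  98  85] | 168 18 [114  96  75] | 172 54 [73 62 58] | 176 64 [76 74 75] | 180 65 [81 79 79] | 184 62 [70 67 67] | 188 45 [35 34 33] | 192 45 [29 28 27] | 196 44 [30 30 27] | 200 43 [137  89  48] | 204 42 [138  91  48] | 208 41 [139  91  48] | 212 42 [139  91  48] | 216 42 [136  88  45] |
```

The panel is nearly at the stop and the joint gap is still about 8-10 mm. Next stroke, with a force check on the way.

>>> play_rows --pt "0 0 -1.5 0 0 0 0" --pt "0 0 -3.0 0 0 0 0" --pt "0 0 -3.25 0 0 0 0" --pt "0 0 -3.25 0 0 0 0" --pt "0 0 -2.6 0 0 0 0" --pt "0 0 -2.0 0 0 0 0" --pt "0 0 -1.4 0 0 0 0" --pt "0 0 -0.9 0 0 0 0" --pt "0 0 -0.9 0 0 0 0"

```text
time: 11.5
tool_pos: [0.5385, -0.1711, 0.1249]
tool_rot: [3.141, 0.002, 1.509]
contact_force: [-0.9, -6.4, 7.7]
opening: 0.0005
grip_force: 3.8
```

>>> play_rows --pt "0 0 0.2 0 0 0 0" --pt "0 0 0.4 0 0 0 0" --pt "0 0 0.4 0 0 0 0"

```text
time: 11.8
tool_pos: [0.5385, -0.1715, 0.1215]
tool_rot: [3.141, 0.003, 1.509]
contact_force: [-2.3, -6.5, 9.8]
opening: 0.0008
grip_force: 4.6
```

>>> play_rows --pt "0 0 0.2 0 0 0 0" --pt "0 0 0.35 0 0 0 0" --pt "0 0 0.35 0 0 0 0"

```text
time: 12.1
tool_pos: [0.5386, -0.1714, 0.118]
tool_rot: [3.14, 0.003, 1.509]
contact_force: [-2.1, -6.4, 8.4]
opening: 0.0003
grip_force: 4.4
```

>>> play_rows --pt "0 0 0.15 0 0 0 0" --pt "0 0 0.15 0 0 0 0"

```text
time: 12.3
tool_pos: [0.5387, -0.1714, 0.1166]
tool_rot: [3.14, 0.003, 1.509]
contact_force: [-3.0, -6.1, 9.6]
opening: 0.0004
grip_force: 4.6
```

>>> play_rows --pt "0 0 -1.5 0 0 0 0" --pt "0 0 -3.0 0 0 0 0" --pt "0 0 -3.25 0 0 0 0" --pt "0 0 -3.25 0 0 0 0" --pt "0 0 -2.6 0 0 0 0" --pt "0 0 -2.2 0 0 0 0" --pt "0 0 -1.8 0 0 0 0" --pt "0 0 -1.8 0 0 0 0"

```text
time: 13.1
tool_pos: [0.5383, -0.1699, 0.1335]
tool_rot: [-3.141, 0.0, 1.509]
contact_force: [-0.4, -2.0, 3.2]
opening: 0.0003
grip_force: 1.7
```

>>> play_rows --pt "0 0 0.2 0 0 0 0" --pt "0 0 0.4 0 0 0 0" --pt "0 0 0.4 0 0 0 0"

```text
time: 13.4
tool_pos: [0.5384, -0.1703, 0.1305]
tool_rot: [3.141, 0.001, 1.509]
contact_force: [-1.0, -3.9, 5.5]
opening: 0.0007
grip_force: 2.7
```

>>> play_rows --pt "0 0 0.2 0 0 0 0" --pt "0 0 0.4 0 0 0 0" --pt "0 0 0.4 0 0 0 0"

```text
time: 13.7
tool_pos: [0.5385, -0.1708, 0.127]
tool_rot: [3.141, 0.002, 1.509]
contact_force: [-1.9, -6.3, 8.2]
opening: 0.0006
grip_force: 4.3
```

>>> play_rows --pt "0 0 0.2 0 0 0 0" --pt "0 0 0.3 0 0 0 0" --pt "0 0 0.3 0 0 0 0"

```text
time: 14.0
tool_pos: [0.5386, -0.1711, 0.1243]
tool_rot: [3.14, 0.003, 1.509]
contact_force: [-3.5, -6.7, 9.1]
opening: 0.0005
grip_force: 4.6
```

>>> play_rows --pt "0 0 0.2 0 0 0 0" --pt "0 0 0.2 0 0 0 0"

```text
time: 14.2
tool_pos: [0.5386, -0.1713, 0.1224]
tool_rot: [3.14, 0.003, 1.509]
contact_force: [-4.5, -7.0, 10.1]
opening: 0.0005
grip_force: 5.1
```

>>> play_rows --pt "0 0 0.15 0 0 0 0" --pt "0 0 0.15 0 0 0 0"

```text
time: 14.4
tool_pos: [0.5386, -0.1715, 0.1212]
tool_rot: [3.14, 0.003, 1.509]
contact_force: [-3.5, -7.9, 12.4]
opening: 0.0006
grip_force: 6.0
```

>>> play_rows --pt "0 0 0.1 0 0 0 0" --pt "0 0 0.1 0 0 0 0"

```text
time: 14.6
tool_pos: [0.5386, -0.1716, 0.1204]
tool_rot: [3.14, 0.004, 1.509]
contact_force: [-4.4, -8.5, 13.2]
opening: 0.0003
grip_force: 6.6
```

>>> play_rows --pt "0 0 0.1 0 0 0 0" --pt "0 0 0.1 0 0 0 0"

```text
time: 14.8
tool_pos: [0.5386, -0.1716, 0.1195]
tool_rot: [3.14, 0.004, 1.509]
contact_force: [-4.5, -8.1, 13.1]
opening: 0.0007
grip_force: 6.9
```

```bash
python3 g.py pics/t9.png | head -1 | tr '|' '\n' | awk '$1>195&&$1<250||$1>320&&$1<340'; python3 -c "
from h import *
print(robot.observe()['contact_force'],robot.observe()['tool_pos'])"
```

```text
198 16 [112  90  60] 
 202 17 [116  93  61] 
 206 26 [105  75  45] 
 210 42 [144  95  50] 
 214 41 [139  92  49] 
 218 41 [136  90  47] 
 222 41 [136  89  46] 
 226 42 [134  87  45] 
 230 42 [132  86  45] 
 234 42 [139 103  63] 
 238 42 [166 131  85] 
 242 41 [165 130  84] 
 246 41 [164 130  85] 
 322 42 [120  92  58] 
 326 41 [124  96  62] 
 330 43 [123  95  61] 
 334 58 [52 31 20] 
 338 63 [55 33 22] 
[-6.27491896 -7.68460943 13.09703803] [ 0.53862514 -0.17162905  0.11955548]
```

View pics/t9.png

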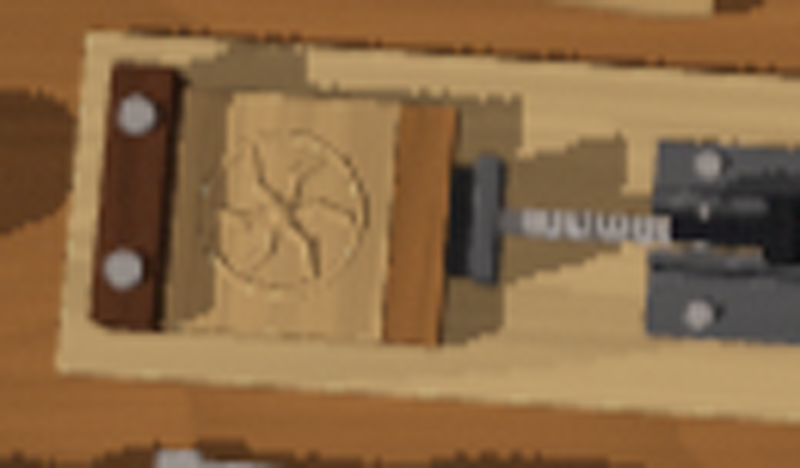

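The joint shows shut: there is no gap at (395,220), and the panel is at the stop. Now fine squeeze steps up to about 15-16 N.

>>> play_rows --pt "0 0 0.1 0 0 0 0" --pt "0 0 0.1 0 0 0 0" --pt "0 0 0.1 0 0 0 0"

```text
time: 15.15
tool_pos: [0.5386, -0.1717, 0.1187]
tool_rot: [3.139, 0.004, 1.509]
contact_force: [-5.1, -8.2, 14.7]
opening: 0.0005
grip_force: 7.5
```

>>> play_rows --pt "0 0 0.05 0 0 0 0" --pt "0 0 0.05 0 0 0 0" --pt "0 0 0.05 0 0 0 0"

```text
time: 15.45
tool_pos: [0.5386, -0.1717, 0.1183]
tool_rot: [3.139, 0.004, 1.509]
contact_force: [-5.4, -8.4, 15.8]
opening: 0.0005
grip_force: 7.8
```

>>> play_rows --pt "0 0 0.05 0 0 0 0" --pt "0 0 0.05 0 0 0 0" --pt "0 0 0.05 0 0 0 0" --pt "0 0 0.05 0 0 0 0"

```text
time: 15.85
tool_pos: [0.5386, -0.1717, 0.1179]
tool_rot: [3.139, 0.004, 1.509]
contact_force: [-6.3, -8.7, 15.6]
opening: 0.0005
grip_force: 8.1
```

>>> play_rows --pt "0 0 0 0 0 0 0" --pt "0 0 0 0 0 0 0" --pt "0 0 0 0 0 0 0" --pt "0 0 0 0 0 0 0" --pt "0 0 0 0 0 0 0"

```text
time: 16.35
tool_pos: [0.5386, -0.1718, 0.1179]
tool_rot: [3.139, 0.004, 1.509]
contact_force: [-5.3, -8.2, 16.7]
opening: 0.0005
grip_force: 8.1
```

Held at about 16 N for over 0.5 s. Now I lift off and move above the release plate.

>>> play_rows --pt "0 0 -1.0 0 0 0 0" --pt "0 0 -2.5 0 0 0 0" --pt "0 0 -4.0 0 0 0 0" --pt "0 0 -6.0 0 0 0 0" --pt "0 0 -6.0 0 0 0 0" --pt "4 0 -6.0 0 0 0 0" --pt "8 -0.2 -6.0 0 0 0 0" --pt "13 -0.2 -6.0 0 0 0 0" --pt "13 -0.2 -6.0 0 0 0 0" --pt "13 -0.2 -4.0 0 0 0 0" --pt "13 -0.2 -2.0 0 0 0 0" --pt "13 -0.2 -2.0 0 0 0 0"

```text
time: 17.55
tool_pos: [0.5422, -0.0393, 0.1323]
tool_rot: [-3.135, -0.001, 1.509]
contact_force: [-0.7, -0.6, 0.6]
opening: 0.0004
grip_force: 0.0
```

Run:
```python
from h import *
p,d,m=cam('scene')
cv2.imwrite('pics/r.png',cv2.resize(p[140:230,200:300,::-1],(660,594),interpolation=cv2.INTER_CUBIC))
```

```text
(no output)
```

View pics/r.png

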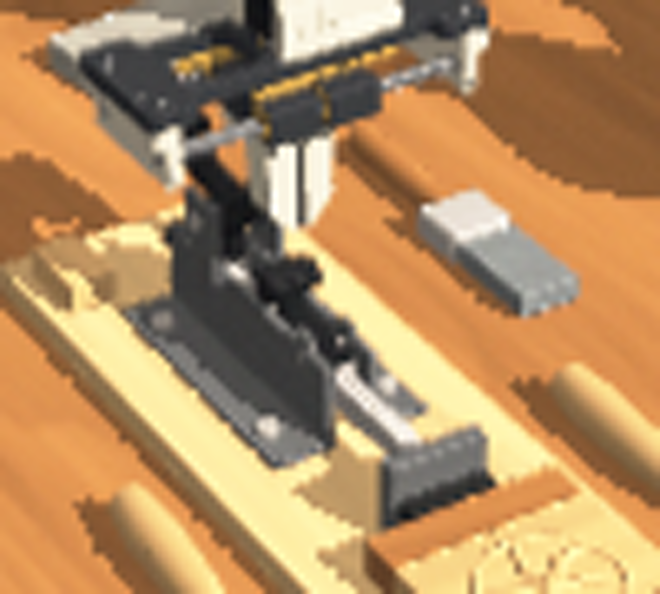

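The fingertips at (295,220) are directly above the release plate at (285,275). Pressing now.

>>> play_rows --pt "0 0.2 1.0 0 0 0 0" --pt "0 0.2 2.0 0 0 0 0" --pt "0 0.2 2.6 0 0 0 0" --pt "0 0.2 3.0 0 0 0 0" --pt "0 0.2 3.0 0 0 0 0"

```text
time: 18.1
tool_pos: [0.5466, -0.0402, 0.1057]
tool_rot: [3.141, 0.0, 1.509]
contact_force: [-0.9, 0.6, 3.9]
opening: 0.0004
grip_force: 2.3
```

>>> play_rows --pt "0 0 0.2 0 0 0 0" --pt "0 0 0.4 0 0 0 0" --pt "0 0 0.4 0 0 0 0"

```text
time: 18.4
tool_pos: [0.5467, -0.04, 0.1016]
tool_rot: [3.141, 0.0, 1.509]
contact_force: [0.9, -1.2, 1.8]
opening: 0.0005
grip_force: 1.1
```

>>> play_rows --pt "0 0 0.2 0 0 0 0" --pt "0 0 0.35 0 0 0 0" --pt "0 0 0.35 0 0 0 0"

```text
time: 18.7
tool_pos: [0.5465, -0.0399, 0.0981]
tool_rot: [3.141, -0.0, 1.509]
contact_force: [0.9, -1.8, 2.1]
opening: 0.0004
grip_force: 1.3
```

>>> play_rows --pt "0 0 0.1 0 0 0 0" --pt "0 0 0.1 0 0 0 0" --pt "0 0 0.1 0 0 0 0" --pt "0 0 0.1 0 0 0 0" --pt "0 0 0.1 0 0 0 0" --pt "0 0 0.1 0 0 0 0"

```text
time: 19.3
tool_pos: [0.5465, -0.0398, 0.0972]
tool_rot: [3.141, -0.0, 1.509]
contact_force: [0.9, -2.1, 2.2]
opening: 0.0005
grip_force: 1.3
```

Run:
```python
from h import *
p,d,m=cam('scene')
cv2.imwrite('pics/rel.png',cv2.resize(p[140:250,200:320,::-1],(654,600),interpolation=cv2.INTER_CUBIC))
```

```text
(no output)
```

View pics/rel.png

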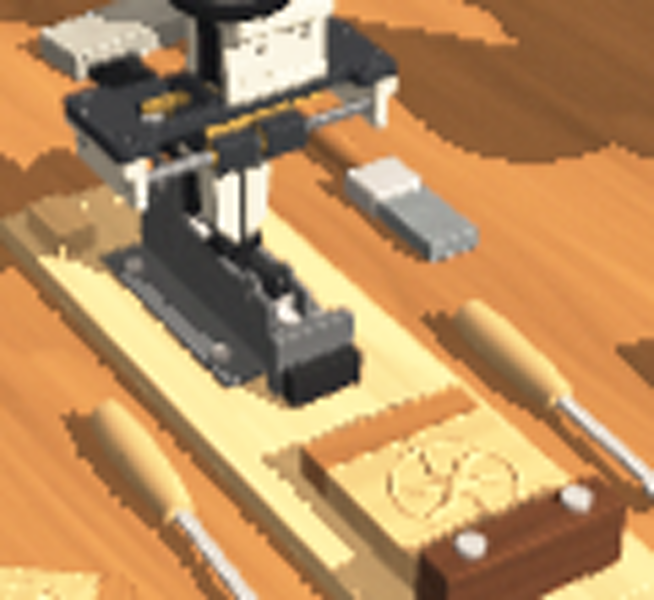

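The jaw at (320,370) has run all the way back, and the joint at (390,430) has stayed shut. Now I take the hand away.

>>> play_rows --pt "0 0 0 0 0 0 0" --pt "0 0 0 0 0 0 0" --pt "0 0 -1 0 0 0 0" --pt "0 0 -3 0 0 0 0" --pt "0 0 -6 0 0 0 0" --pt "0 0 -10 0 0 0 0" --pt "0 0 -14 0 0 0 0" --pt "0 0 -16 0 0 0 0" --pt "5 0 -16 0 0 0 0" --pt "10 0 -16 0 0 0 0" --pt "15 -3 -16 0 0 0 0" --pt "20 -6 -16 0 0 0 0" --pt "25 -6 -16 0 0 0 0" --pt "25 -6 -16 0 0 0 0" --pt "25 -6 -16 0 0 0 0"

```text
time: 20.85
tool_pos: [0.5011, 0.2155, 0.2573]
tool_rot: [-3.141, -0.0, 1.513]
contact_force: [-0.7, -0.7, 0.2]
opening: 0.0004
grip_force: 0.0
```

```bash
python3 g.py pics/end.png | tail -1 | tr '|' '\n' | awk '$1>90&&$1<176'
python3 - <<'E'
from h import *
a=np.load('top.npz')['P'];p,d,m=cam('top');P=pts(d,m)
# jaw pad face & paddle height before/after
for Q in(a,P):
    X=(Q[...,:2]-[.543,-.092])@[.0621,.9981]*1000;Y=(Q[...,:2]-[.543,-.092])@[-.9981,.0621]*1000;Z=Q[...,2]*1000
    k=(abs(Y)<20)&(X>100)&(X<190)&(Z>36)&(Z<75);j=(abs(Y)<12)&(abs(X+78)<15)
    print(np.percentile(X[k],98),np.nanmedian(Z[j]))
E
```

```text
92 68 [50 48 49] 
 96 64 [46 46 43] 
 100 64 [36 34 36] 
 104 67 [42 41 42] 
 108 55 [102  94  86] 
 112 54 [105  91  79] 
 116 48 [122 108  98] 
 120 21 [110  96  80] 
 124 49 [102  92  81] 
 128 43 [97 83 67] 
 132 63 [75 73 72] 
 136 63 [79 77 77] 
 140 63 [83 81 80] 
 144 41 [47 43 41] 
 148 45 [29 28 27] 
 152 45 [29 29 27] 
 156 42 [79 66 50] 
 160 18 [179 148 102] 
 164 17 [184 154 105] 
 168 16 [184 153 105] 
 172 16 [184 153 105] 
154.67012241687868 123.49269410259177
154.76851480421482 123.55309504189682
```

The jaw and the paddle are back at their starting readings, and the hand is clear. Handing in.

```bash
python3 -c "
from cell import robot
print(robot.hand_in())"
```

```text
the job is handed in; nothing more can be done
None
```

The joint is shut against the stop: I pumped it closed, held about 16 N for over 0.5 s, then released the jaw fully back, moved the hand clear and handed in at about 21 s of the 64 s limit.

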